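# Point out a pipe fitting and the bin it belongs in

## Task

Show the new storekeeper where the large tee fitting goes: point down at the middle of the large tee with the fingertips about 3 cm above it for about two seconds, then point the same way at the middle of the opening of the one empty stock bin for about two seconds, and finish there, still pointing at it. This is only pointing: the hand must touch nothing, and nothing may be moved or picked up. Travel high between the two, never passing with the fingertips low over the small tee, the elbow or the two filled bins, as that would point out the wrong thing.

Things in the scene. Friction and masses are not known exactly. Their poses are not given: they have to be found in the camera images.
- large_tee: the large white plastic tee (T-shaped pipe fitting), loose, lying flat at any yaw. Run 130 mm long along its own y, branch reaching 70 mm along its own +x; the open sockets at its three ends are 66 mm in diameter, the pipe between them 57 mm. Origin on the bench under its middle, where branch and run meet; its top is 61 mm above that there, 66 mm at the sockets. Own z is up
- small_tee: a small tee fitting of the same white plastic, loose, lying flat: run 76 mm long along its own y, branch to 40 mm along +x, sockets 36 mm in diameter, upper side 36 mm above the origin; origin on the bench under the point where branch and run meet. Not to be touched or pointed at
- elbow: a 90-degree elbow fitting of the same white plastic, loose, lying flat: two arms of 70 mm along its own +x and +y, sockets 66 mm in diameter, upper side 66 mm above the origin; origin on the bench under its corner, where the arms' centre lines meet. Not to be touched or pointed at
- empty_bin: the empty one of three alike grey steel open-topped stock bins, fixed in a row on an 8 mm plywood board beyond the fittings (in an order that varies): 120 x 120 mm, 60 mm high, 4 mm walls. Origin at the centre of its underside, on the board; the middle of its opening lies 60 mm above that. Own z is up
- coupling_bin: an alike grey bin, holding nine small upright white couplings that stay below its rim; origin at the centre of its underside, rim 60 mm above. Not to be touched or pointed at
- elbow_bin: an alike grey bin, holding five small white elbows that stay below its rim; origin at the centre of its underside, rim 60 mm above. Not to be touched or pointed at
There are look-alikes about, which are no part of the job. What is shaped like the large_tee but orange or yellow is not meant.

How it is judged (in metres and radians):
On the way, in this order (a step that is already met when the one before it is completed fails the run):
1. the fingertips point at the large tee from just above its middle for 1.5 s (horizontal distance between the grasp point and large_tee below 0.025 m and z of the grasp point in the frame of large_tee between 0.078 and 0.151 m), for 1.5 s.
2. then the fingertips point at the empty bin from just above the middle of its opening for 1.5 s (horizontal distance between the grasp point and empty_bin below 0.025 m and z of the grasp point in the frame of empty_bin between 0.072 and 0.145 m), for 1.5 s.
At the end, for the whole second after the job is handed in: The fingertips are still over the empty bin: the grasp point (about 19 mm behind the fingertips) within 25 mm of the middle of its opening horizontally and 12 to 85 mm above its rim; all three loose fittings at rest within 6 mm of where they began (all of step 2 and distance of each of large_tee, small_tee, elbow from where it was at the start of the episode below 0.006 m and linear speed of each of large_tee, small_tee, elbow below 0.02 m/s); the robot touches nothing.
It fails at once if the robot touches something (more than 0.5 N) (contact force between any of the fingers, the arm and large_tee above 0.5 N or contact force between any of the fingers, the arm and small_tee above 0.5 N or contact force between any of the fingers, the arm and elbow above 0.5 N or contact force between any of the fingers, the arm and empty_bin above 0.5 N or contact force between any of the fingers, the arm and coupling_bin above 0.5 N or contact force between any of the fingers, the arm and elbow_bin above 0.5 N or contact force between the fingers and anything else above 0.5 N).
It fails at once if a loose fitting is moved more than 6 mm, or lifted (distance of any of large_tee, small_tee, elbow from where it was at the start of the episode above 0.006 m).
It fails at once if the fingertips come low over the wrong fitting or a filled bin (grasp point within 25 mm sideways of its origin and less than 65 mm above its top) ((horizontal distance between the grasp point and small_tee below 0.025 m and z of the grasp point in the frame of small_tee below 0.101 m) or (horizontal distance between the grasp point and elbow below 0.025 m and z of the grasp point in the frame of elbow below 0.131 m) or (horizontal distance between the grasp point and coupling_bin below 0.025 m and z of the grasp point in the frame of coupling_bin below 0.125 m) or (horizontal distance between the grasp point and elbow_bin below 0.025 m and z of the grasp point in the frame of elbow_bin below 0.125 m)).
It also fails if it takes over 42 s, if anything falls off the work surface, if the arm or the gripper's body presses on something with over 40 N, if the wrist force passes 120 N, or if a joint passes its speed limit or range.

## Robot

A 7-joint arm with a two-finger parallel gripper is mounted at the origin on the work surface. World frame = base frame: x ahead of the robot, y to its left, z up, the work surface at z = 0. Lengths are in mm, angles in rad, forces in N, time in s.
With the tool pointing down it reaches from about 400 to 875 mm from the base axis. Payload 6.5 kg.
Tool frame: the origin (TCP) lies on the centre line of the jaws, within the pads' length; the fingertips stand bot.tcp_to_tips ahead of it and the grasp point (between the pads) is the TCP (bot.tcp_to_tips is the distance from the TCP to the fingertips, in mm); x points along the fingers, z is the direction in which the jaws open and shut, and the axes are right-handed (so a half turn about x gives the same grasp; the last joint's range is limited). The gripper opens to 85 mm and grips with 20 to 120 N. Pads are 22 mm wide; open, the fingers measure 114 mm over their backs; the gripper's body (76 mm by 85 mm) begins 54 mm behind the grasp point. The pads swing forward as they close: fully open they stand 13 mm farther back than shut.
Start: joints at [-1.373, 0.536, -0.004, 1.538, 0.003, 1.067, -0.071], TCP at [169.484, 627.507, 222.39] pointing down, gripper open.
Joint ranges: [-2.7, 2.7], [-0.37, 2.16], [-1.27, 1.26], [0.24, 2.4], [-1.31, 4.45], [0.19, 1.91], [-2.76, 2.76]. Speed limits (rad/s): [2.39, 2.39, 3.14, 3.14, 3.14, 3.14, 3.14].

## Interface

Orientations are given as [roll, pitch, yaw] about the fixed x, y, z axes, in that order (R = Rz(yaw) Ry(pitch) Rx(roll)).
In Python, from plant import bot gives the robot as it stands. The module is installed in compiled form; this text tells all that it offers. Calls block until the motion is done:
- bot.move_to(position, orientation): joint-space move of the TCP to a pose.
- bot.move_l(position, rot=None, feed=150, contact_N=None): straight line of the TCP; rot=None keeps the orientation; feed is the mean speed in mm/s. With contact_N (N) it stops when the force on the tool has changed by that much, and returns True; else False.
- bot.move_joints(angles): joint-space move.
- bot.gripper_to(opening, grasp_force=None): opening from 0.0 (shut) to 1.0 (fully open); grasp_force is the grip in N (None keeps the last); returns when the fingers have stopped.
- bot.pause(seconds).
- bot.inverse_kinematics(position, orientation): joint angles nearest the present ones, or None.
- bot.observe(): the state.
- bot.grab_frame(name): name is "side" or "top"; returns a dict with "color" (480x640x3 uint8, blue, green, red), "fx", "fy", "cx", "cy" (pixels), "R" (3x3) and "t" (3): a world point X has camera coordinates R X + t. Camera axes: x right, y down, z forward; pixel columns grow to the right and rows downward; lengths in mm; the calibration is good to about 2 mm. A picture is of the moment at which its call begins. There is no depth.
A pose or a line that the arm cannot do raises bot.MotionError and nothing moves.
- bot.hand_in(): hands the job in, once; it reports no verdict.
The state is a dict: "t": time; "q": joint angles; "joint_vel": joint speeds; "joint_torque": joint torques, N m; "eef_pos": TCP position; "tcp_rot": TCP orientation; "contact_force": force on the tool from outside, world axes, zero at the start; "moment": the same for the moment, N m; "grip_width": opening from 0.0 (shut) to 1.0 (fully open).
Only numpy, scipy, OpenCV 4.12 (cv2) and the standard library are available. Lean on these libraries where they do the work, as an engineer would, in place of code of your own. Each camera call takes 0.05 s, during which the arm holds its last target. There are 200 camera calls.

## Working session

There is one attempt and no reset: what is moved stays moved. The work goes in short steps, each a Python script; the robot and the scene stay as the last script left them, time stands still between calls to the robot, and variables do not carry over. Pictures are saved under pics/ and viewed, about 8 in all and at most 12, crops included, and the job is handed in when it is done.

```bash
mkdir -p pics; python3 - <<'E'
from plant import bot
import cv2,pickle
F={}
for n in("top","side"):
    f=bot.grab_frame(n);F[n]=f;cv2.imwrite(f"pics/{n}1.png",f["color"])
    print(n,f["fx"],f["fy"],f["cx"],f["cy"],f["R"],f["t"])
pickle.dump(F,open("f.pkl","wb"))
s=bot.observe();print(s["t"],s["eef_pos"],s["tcp_rot"],bot.tcp_to_tips,s["grip_width"])
E
```

```text
top 525.7844302436004 525.7844302436004 321.5121272750768 236.07542044741342 [[-0.00595739 -0.99997206  0.0045165 ]
 [-0.98709989  0.00515794 -0.16002252]
 [ 0.15999475 -0.00541155 -0.98710303]] [   1.2381272   501.09186394 1012.22860757]
side 465.22751637917656 465.22751637917656 313.977885467511 225.21629721392603 [[ 0.74955714 -0.66154822 -0.02276051]
 [-0.43498408 -0.46635125 -0.77026318]
 [ 0.49895185  0.58725672 -0.63731985]] [-395.4261042   249.53454604  545.94309383]
0.1 [169.37411466 626.93209658 221.59934741] [-3.05645711  1.56921524 -1.74941375] 19.0 0.9992636987796232
```

View pics/top1.png

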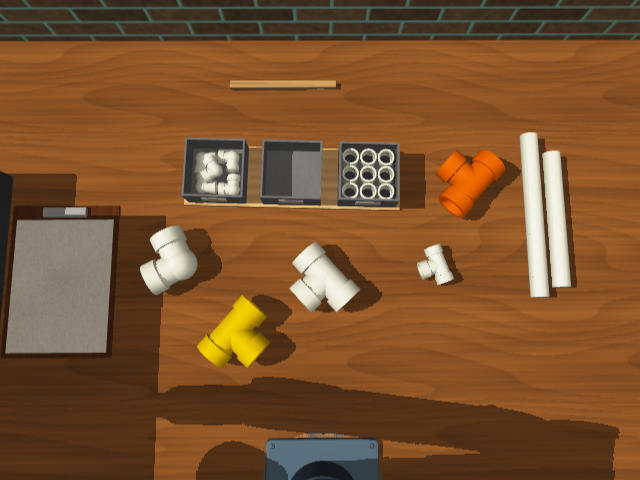

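View pics/side1.png

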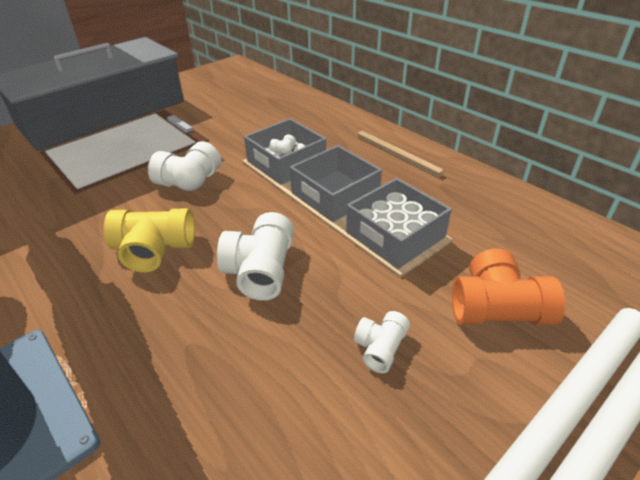

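Top view, white tees: the large one is at about (325,277) and the small one at (437,265). The orange (471,182) and yellow (234,332) tees are look-alikes by colour. The large white tee fits the description by size (its run is about twice as long in the image as the small one's) and by colour. The elbow is at (172,260). Bins: elbows (215,171), empty (292,172), couplings (369,174). I'll confirm this in one enlarged crop with estimates projected onto it.

```bash
cat > h.py <<'E'
import numpy as np
def back(f,u,v,z):
    d=f["R"].T@np.array([(u-f["cx"])/f["fx"],(v-f["cy"])/f["fy"],1]);c=-f["R"].T@f["t"]
    return c+d*(z-c[2])/d[2]
def proj(f,X):
    p=f["R"]@np.array(X,float)+f["t"];return np.array([f["fx"]*p[0]/p[2]+f["cx"],f["fy"]*p[1]/p[2]+f["cy"]])
E
python3 - <<'E'
import pickle,cv2,numpy as np
from h import *
F=pickle.load(open("f.pkl","rb"));f=F["top"]
hsv=cv2.cvtColor(f["color"],cv2.COLOR_BGR2HSV)
m=((hsv[...,1]<70)&(hsv[...,2]>120)).astype(np.uint8)
n,l,st,c=cv2.connectedComponentsWithStats(m)
for i in range(1,n):
    if st[i,4]>300: print(st[i],c[i])
P={k:back(f,*uv,z) for k,uv,z in[("tee",(325,276),33),("bin",(292,171),68),("cb",(369,173),68),("eb",(215,170),68),("elbow",(178,260),33),("small",(440,265),18)]}
for k,v in P.items(): print(k,v.round(1),proj(F["side"],v).round(1))
def draw(im,f,s,o):
    for k,z in(("tee",61),("tee",33),("bin",68)):
        p=P[k].copy();p[2]=z;u=((proj(f,p)-o)*s).astype(int);cv2.circle(im,tuple(map(int,u)),4,(0,0,255),1)
    B=P["bin"]
    q=[(proj(f,B+[a,b,0])-o)*s for a,b in((60,60),(60,-60),(-60,-60),(-60,60))]
    cv2.polylines(im,[np.int32(q)],True,(0,255,0),1)
    return im
A=cv2.resize(f["color"][125:325,240:410],None,fx=2.3,fy=2.3,interpolation=2);A=draw(A,f,2.3,[240,125])
g=F["side"];Bm=cv2.resize(g["color"][130:310,200:390],None,fx=2.1,fy=2.1);Bm=draw(Bm,g,2.1,[200,130])
o=np.zeros((470,800,3),np.uint8);o[:A.shape[0],:A.shape[1]]=A;o[:Bm.shape[0],395:395+Bm.shape[1]]=Bm
cv2.imwrite("pics/c1.png",o)
E
```

```text
[ 520  132   29  165 2995] [533.76427379 215.35859766]
[342 148  17  51 343] [350.95043732 173.04373178]
[360 148  34  52 891] [376.87205387 173.91582492]
[ 196  150   48   46 1577] [218.1236525  172.18452758]
[ 542  151   29  136 2501] [555.92323071 219.22830868]
[ 292  152   30   46 1322] [306.19969743 174.25189107]
[    6   220   108   133 12933] [ 60.10623985 286.22740277]
[ 140  226   57   68 2278] [167.94029851 260.20851624]
[ 290  242   69   70 2628] [320.63584475 280.32420091]
[417 244  37  41 840] [434.82738095 265.22619048]
tee [421.7  -8.1  33. ] [266.4 253.5]
bin [628.   56.5  68. ] [333.9 169.1]
cb [623.2 -96.6  68. ] [396.4 207.5]
eb [630.7 209.5  68. ] [282.9 138.7]
elbow [455.3 285.5  33. ] [190.7 171. ]
small [ 444.  -241.7   18. ] [387.4 342.9]
```

View pics/c1.png

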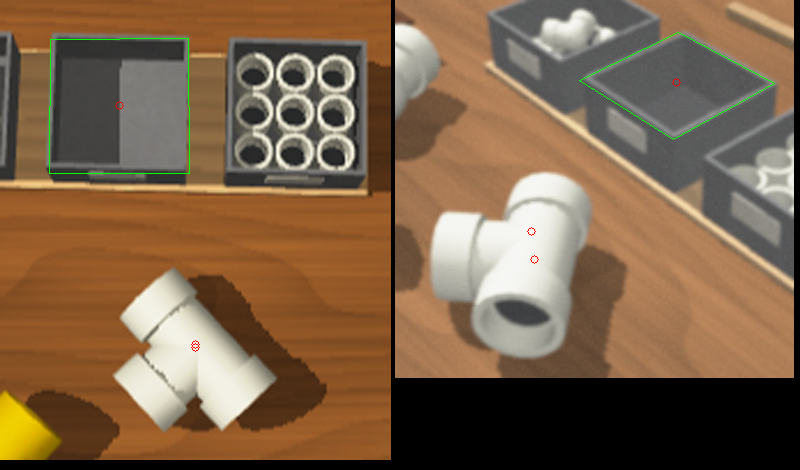

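The crop confirms it: the markers sit on the crossing of the white large tee in both views, and the projected rim outline matches the empty bin. Estimates are tee (422,-8) and bin (628,56). Now I'll shut the fingers, raise the hand and point at the tee.

```bash
cat >> h.py <<'E'
from scipy.spatial.transform import Rotation as Ro
def down(x,y):
    # start orientation (tool straight down) turned with the base
    a=np.arctan2(y,x)
    R=np.array([[0,0,0],[0,0,0],[-1,0,0]],float)
    ax=np.array([0,0,-1.]);z=ZS*np.array([-np.sin(a),np.cos(a),0]) if JAW=="t" else ZS*np.array([np.cos(a),np.sin(a),0])
    return Ro.from_matrix(np.c_[ax,np.cross(z,ax),z])
E
cat > run1.py <<'E'
from plant import bot
import numpy as np,cv2
from scipy.spatial.transform import Rotation as Ro
import h
s=bot.observe();R0=Ro.from_euler("xyz",s["tcp_rot"]).as_matrix()
a=np.arctan2(627,169);z=R0[:,2];t=z@[-np.sin(a),np.cos(a),0];r=z@[np.cos(a),np.sin(a),0]
h.JAW="t" if abs(t)>abs(r) else "r";h.ZS=np.sign(t if h.JAW=="t" else r)
open("h.py","a").write(f'JAW="{h.JAW}";ZS={h.ZS}\n')
print(R0.round(2),h.JAW,h.ZS)
o=h.down(422,-8).as_euler("xyz")
for z in(280,112):print(bot.inverse_kinematics([422,-8,z],o))
print(bot.inverse_kinematics([628,56.5,117],h.down(628,56.5).as_euler("xyz")))
p=s["eef_pos"];bot.gripper_to(0.0)
bot.move_l([p[0],p[1],280])
bot.move_to([422,-8,280],o)
print(bot.observe()["eef_pos"])
bot.move_l([422,-8,112],feed=80)
bot.pause(.3)
f=bot.grab_frame("side");cv2.imwrite("pics/s2.png",f["color"])
s=bot.observe();print(s["t"],s["eef_pos"],s["tcp_rot"],s["contact_force"])
E
python3 run1.py
```

```text
[[-0.   -0.97  0.26]
 [-0.    0.26  0.97]
 [-1.   -0.   -0.  ]] r 1.0
[-0.79700544  0.05836272  0.75184036  2.06628335 -0.04639911  1.03313044
 -0.04119514]
[-0.62738773  0.4013734   0.65064276  2.23032243 -0.41506509  0.62712903
  0.30759988]
[-0.51901756  0.68235406  0.52078562  1.69461953 -0.42002006  0.87800985
  0.26739436]
[422.35209195  -7.14414445 280.03347425]
6.425 [422.03548709  -7.98385166 112.04608326] [0.43844838 1.57066143 0.41942187] [ 0.21824789 -0.00374738  0.74286436]<sys>:0: UserWarning: Gimbal lock detected. Setting third angle to zero since it is not possible to uniquely determine all angles.
```

View pics/s2.png

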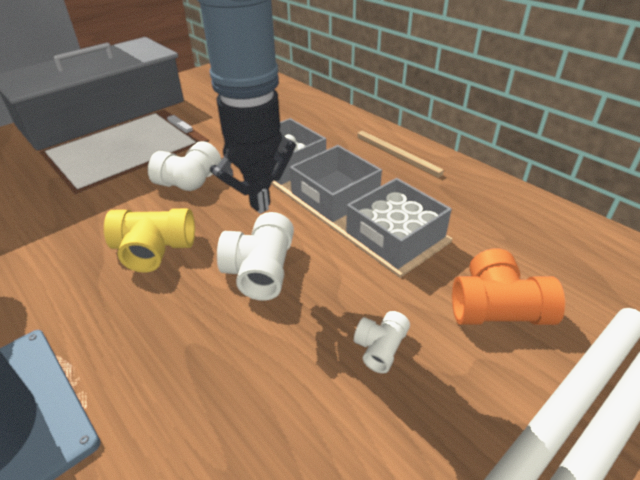

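The side view shows the shut fingertips at about (264,207), straight above the tee's crossing, with a clear gap and nothing moved. I'll hold there and then go on to the bin.

```bash
cat > run2.py <<'E'
from plant import bot
import cv2,h
bot.pause(2.0)
bot.move_l([422,-8,250],feed=150)
bot.move_l([628,56.5,250],feed=150)
bot.move_l([628,56.5,117],feed=80)
bot.pause(2.3)
for n in("side","top"):
    f=bot.grab_frame(n);cv2.imwrite(f"pics/{n}3.png",f["color"])
    print(n,h.proj(f,[628,56.5,98]))
s=bot.observe();print(s["t"],s["eef_pos"],s["contact_force"],abs(s["joint_vel"]).max())
E
python3 run2.py
python3 -c "
import cv2,numpy as np
a=cv2.imread('pics/side3.png');b=cv2.imread('pics/top3.png')
cv2.imwrite('pics/c3.png',np.hstack([cv2.resize(a[80:400,120:440],(400,400)),cv2.resize(b[120:440,120:440],(400,400))]))"
```

```text
side [333.98124068 154.88905615]
top [291.19759189 166.60454037]
15.3 [628.0149512   56.49486353 117.0162468 ] [ 0.63104046  0.1719669  -0.20238601] 0.002910448717884667
```

View pics/c3.png

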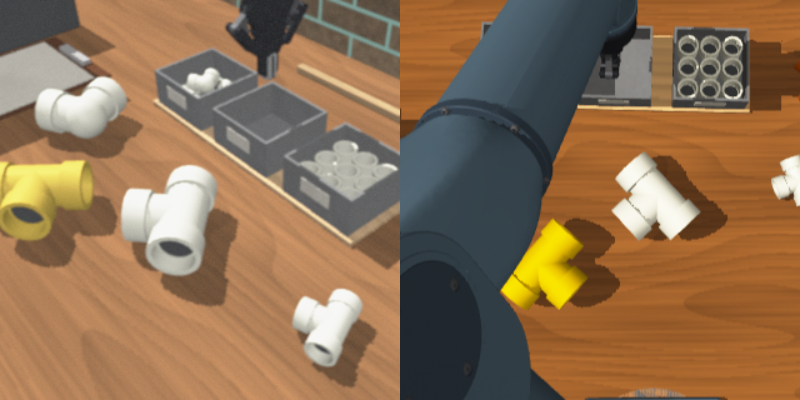

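The end-view tip pixels don't obviously match the predicted projection: side about (332,140) against a predicted (334,155), top about (287,180) against (291,167). I'll enlarge before handing in.

```bash
python3 - <<'E'
import pickle,cv2,numpy as np
from h import *
F=pickle.load(open("f.pkl","rb"))
out=[]
for n,o in(("side",(284,90)),("top",(240,110))):
    im=cv2.imread(f"pics/{n}3.png")[o[1]:o[1]+100,o[0]:o[0]+100];im=cv2.resize(im,(400,400),interpolation=2)
    for X,c in(([628,56.5,117],(255,0,255)),([628,56.5,98],(0,0,255)),([628,56.5,68],(0,255,0))):
        u=(proj(F[n],X)-o)*4;cv2.circle(im,tuple(map(int,u)),4,c,2)
    out.append(cv2.convertScaleAbs(im,alpha=1.8,beta=20))
cv2.imwrite("pics/c4.png",np.hstack(out))
# any movement of fittings between first and last pictures
for n in F:
    a=F[n]["color"];b=cv2.imread(f"pics/{n}3.png")
    for nm,(x,y,z) in dict(tee=(422,-8,33),small=(444,-242,18),elbow=(455,285,33)).items():
        u=proj(F[n],(x,y,z)).astype(int);k=30;s=np.s_[u[1]-k:u[1]+k,u[0]-k:u[0]+k]
        print(n,nm,cv2.phaseCorrelate(*[cv2.cvtColor(i[s],cv2.COLOR_BGR2GRAY).astype(np.float32) for i in(a,b)]))
E
```

```text
top tee ((-0.06247574569074743, 0.00898576438627785), 0.9933890349997414)
top small ((-0.02836845946892197, 0.020559374283468657), 0.988047974507014)
top elbow ((-12.938781166893286, 0.6311944749934995), 0.2245250109831492)
side tee ((-0.07945817259514598, 0.006297117401334873), 0.91541032049391)
side small ((0.012268921001421518, 0.009029895445937797), 0.982455336385303)
side elbow ((-0.006118896444419875, -0.04349647692764691), 0.9766607830259535)
```

View pics/c4.png

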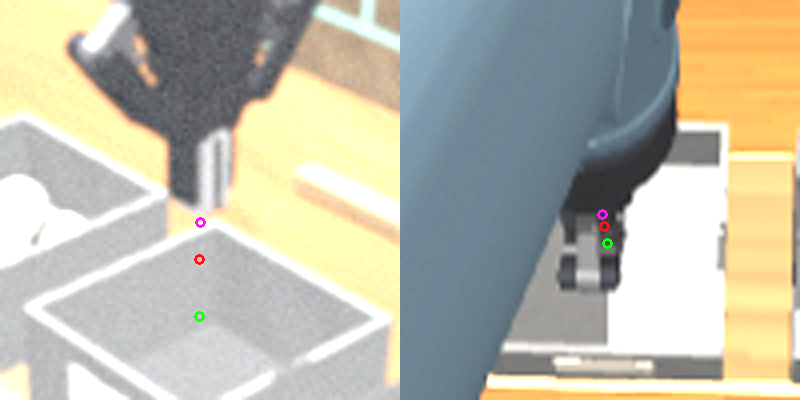

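```bash
python3 - <<'E'
import pickle,cv2,numpy as np
from h import *
F=pickle.load(open("f.pkl","rb"))
def tri(us,ut):
    P=[np.diag([1,1,1])@np.array([[F[n]["fx"],0,F[n]["cx"]],[0,F[n]["fy"],F[n]["cy"]],[0,0,1]])@np.c_[F[n]["R"],F[n]["t"]] for n in("side","top")]
    X=cv2.triangulatePoints(*P,np.float64(us).reshape(2,1),np.float64(ut).reshape(2,1)).ravel();X=X[:3]/X[3]
    return X.round(1),(proj(F["side"],X)-us).round(1),(proj(F["top"],X)-ut).round(1)
print(tri((304,102),(287,181)))
for z in (98,124): print(z,back(F["side"],334,142,z))
print(proj(F["side"],[422,-8,93]),back(F["side"],264,207,93),back(F["side"],264,207,126))
for n,o in(("side",(190,0)),("side",(284,40))):pass
E
```

```text
(array([565.9,  57.6, 218.5]), array([ 0.7, -0.2]), array([-0.3,  0.5]))
98 [659.57856515  89.92694775  98.        ]
124 [627.94260947  56.56714161 124.        ]
[262.96488126 223.91815432] [448.05343503  24.39000243  93.        ] [424.28978179 -12.53205238 126.        ]
```

Both checks agree horizontally: the side ray passes through (628,56.6), and the gripper knuckle triangulates to y=57.6. The tips, however, look about 26 mm higher than reported. Either height lies inside the window. I'll lower by 14 mm at the bin so both readings have margin, and enlarge the tee-pointing picture to check the same thing there.

```bash
python3 - <<'E'
from plant import bot
import cv2,h,numpy as np
bot.move_l([628,56.5,103],feed=40);bot.pause(2)
f=bot.grab_frame("side");s=bot.observe();print(s["t"],s["eef_pos"],s["contact_force"],s["grip_width"],s["q"])
out=[]
for im,o,P in((cv2.imread("pics/s2.png"),(214,150),[422,-8,112]),(f["color"],(284,90),[628,56.5,103])):
    c=cv2.convertScaleAbs(cv2.resize(im[o[1]:o[1]+100,o[0]:o[0]+100],(400,400),interpolation=2),alpha=1.8,beta=20)
    for d,col in((0,(255,0,255)),(-19,(0,0,255))):
        u=(h.proj(f,np.add(P,[0,0,d]))-o)*4;cv2.circle(c,tuple(map(int,u)),4,col,2)
    out.append(c)
cv2.imwrite("pics/c5.png",np.hstack(out))
E
```

```text
17.85 [627.99783716  56.47647472 103.01203708] [0.38155828 0.57789505 0.06486085] 0.00021301724369842634 [-0.56510591  0.72266972  0.59334801  1.70404412 -0.50397657  0.87224549
  0.22509605]
```

View pics/c5.png

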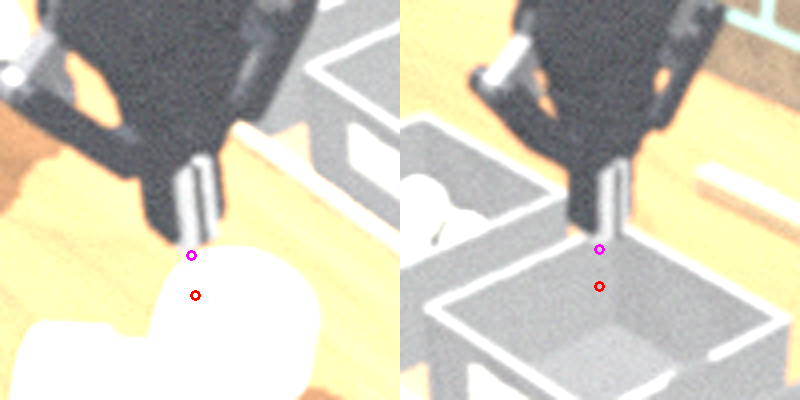

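At the tee the tips were about 24 mm higher than reported in the side view, so the grasp point was at 112 to 136 mm, inside 78–151. At the bin it is now at 103 to 129 mm world, or 95 to 121 mm in the bin frame, inside 72–145. The hand is centred, still and free of contact.

```bash
python3 -c "
from plant import bot
bot.hand_in();s=bot.observe();print(s['t'],s['eef_pos'],s['contact_force'])"
```

```text
the job is handed in; nothing more can be done
the job is handed in; nothing more can be done
```

I pointed at the middle of the large white tee for over 2 s, travelled at z = 250 mm to the empty bin, pointed there for over 4 s in all, and handed in with the hand still over it. I had shut the gripper first. By my checks both pointings lie inside their windows, but no verdict was reported.

- **Position:** the tee was at about (422, -8) mm and the bin opening at about (628, 56) mm, and both agreed between the two cameras. The last reported TCP position was (628.0, 56.5, 103.0) mm at t = 17.9 s. It had been at z = 117 mm for the first 2.3 s over the bin.
- **Contact:** the force reading stayed under 1 N, and I saw no sign of touching anything.
- **Fittings:** comparing pictures from before and after, the tee and small tee shifted less than 0.1 px in both views, and so did the elbow in the side view. The top-view elbow check was invalid because the arm covered it.
- **Disagreement:** in the side view the fingertips looked about 25 mm higher than the reported TCP and tip length imply, though they were centred horizontally. I did not find the cause. Both readings fall inside the height windows at both places, and I lowered the hand 14 mm over the bin for margin.

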